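# Show a filter plate's label to the bench reader

## Task

Log the green filter plate for the optical check of the repaired device: lift it out of its slot in the rack, holding it only by its plain end so that the fingers stay off the framed filter window and off the frosted label end (the end with the small corner notch). Turn it label up to the label reader, with the label at the reading spot and facing the reader's window squarely, and finish while still holding it there, steady and touching nothing else; leave the other two plates and the screwdriver alone and do not knock the reader.

Things in the scene. Friction and masses are not known exactly. Their poses are not given: they have to be found in the camera images.
- green_plate: Green glass filter plate, 110 mm long (x), 8 mm thick (y), 50 mm high (z), about 108 g, standing upright in a slot of the rack. Origin: middle of its underside. x points to the frosted end, z to its top edge, y out of the face with the label. Whitish frosted end: x = 25 to 55 mm. Filter window, framed by black lines on both faces: x = -14 to 22 mm. Plain end, to be held: x = -55 to -15 mm.
- green_plate_notch (a point): Middle of the 8 mm by 8 mm notch in the top corner of the green plate's frosted end: x = 51, y = 0, z = 46 mm in the plate's frame. Seen with the notch at the top left, the label faces you. All three plates are marked this way.
- green_plate_label (a point): Centre of the white label, 24 mm by 30 mm with a black square code, on the +y face of the green plate's frosted end: x = 40, y = 4, z = 23 mm in the plate's frame. The label's outward normal is the plate's +y axis.
- green_plate_grip (a point): A good place for the TCP to hold the green plate by the faces of its plain end, fingers pointing down its height: x = -38, y = 0, z = 41 mm in the plate's frame, 9 mm below its top edge. Pads 19 mm wide there keep clear of the window and, in the slot, the fingertips stay about 9 mm above the rack's combs.
- amber_plate: Like the green plate but amber; stands in another slot, perhaps the other way round. To be left alone.
- grey_plate: Like the green plate but smoke grey; stands in another slot, perhaps the other way round. To be left alone.
- rack: Black slotted rack, fixed, 128 mm (x) by 136 mm (y), alike when turned end for end. Origin: centre of its underside. Slots run along x at y = -50, 0, 50 mm, 10 mm wide; plates stand on the floor 8 mm up, tops 58 mm up, with 1 mm play sideways and 2 mm endways. Slot combs (12 mm thick, at x = +-43 mm) reach 21 mm up, end lips (x = +-57 to 64 mm) 18 mm.
- reader: Label reader on a black gooseneck stand, fixed to the bench. Origin: on the bench right under the reading spot. The stand's round base (45 mm radius) lies 172 mm from there along its +x axis, and its stem rises there to 250 mm. Nothing stands on its -x side.
- reader_head: The reader's grey head, 70 mm wide (y), 76 mm deep (x), 50 mm high (z), on the stand. Origin: middle of the front face with the dark red window. It looks along its own -x axis, slanting 45 degrees down; +x points from the reading spot up to the window, so a label that faces it squarely has its outward normal along +x. It reads the code at any turn about its line of sight.
- reading_spot (a point): The point in free air where the reader reads, 110 mm out from the window along its line of sight and 130 mm above the bench.
- screwdriver: White and teal cordless screwdriver lying on the bench, about 200 mm long, 40 mm wide, 38 mm high. Origin: under its middle. To be left alone.

How it is judged:
By the outcome, as a careful person would: the job done as asked, in the order asked, and still so for the second after the job is handed in, while the arm keeps its last pose, push and grip.
It also fails if it takes over 45 s, if anything falls off the work surface, if the arm or the gripper's body presses on something with over 40 N, if the wrist force passes 120 N, or if a joint passes its speed limit or range.

## Robot

A 6-joint arm with a two-finger parallel gripper is mounted at the origin on the work surface. World frame = base frame: x ahead of the robot, y to its left, z up, the work surface at z = 0. Lengths are in m, angles in rad, forces in N, time in s.
With the tool pointing down it reaches from about 0.35 to 0.95 m from the base axis. Payload 17.4 kg.
Tool frame: the origin (TCP) lies between the finger pads, 19 mm behind the fingertips; this is the grasp point; z points along the fingers, y is the line along which they close (so a half turn about z gives the same grasp; the last joint's range is limited). The gripper opens to 93 mm and grips with 3 to 60 N. Pads are 15 mm wide; open, the fingers measure 128 mm over their backs; the gripper's body (75 mm by 188 mm) begins 65 mm behind the grasp point.
Start: joints at [-1.388, 0.116, 1.442, -0, 1.584, -0.038], TCP at [0.148, -0.659, 0.237] pointing down, gripper open.
Joint ranges: [-2.83, 2.83], [-0.83, 2.19], [0.07, 2.5], [-1.14, 4.28], [0.01, 3], [-2.97, 2.97]. Speed limits (rad/s): [1.89, 1.89, 2.22, 3.14, 3.14, 3.14].

## Interface

Orientations are given as a 3x3 rotation matrix whose columns are the frame's x, y, z axes.
In Python, from workcell import manip, sensors, read_camera, get_calibration gives the robot as it stands (manip), with the cameras as plain functions and the readings (sensors).
- The arm moves only by the tool drive_effector, called after ">>>" as a command line: name --argument value ..., lists and objects as JSON in quotes. Schema: {"type":"object","properties":{"ticks":{"type":"array","items":{"type":"object","properties":{"d":{"type":"array","items":{"type":"number"},"minItems":3,"maxItems":3},"rot":{"type":"array","items":{"type":"number"},"minItems":3,"maxItems":3},"aperture":{"type":"number"}},"additionalProperties":false,"required":["aperture"]},"minItems":1,"maxItems":10},"only":{"type":"string"},"quiet":{"type":"boolean"},"lines":{"type":"string"}},"required":["ticks"],"additionalProperties":false}. ticks is a list of rows, 1 to 10 of them, each an object with the fields d (a list: dx, dy, dz in m), rot (a list: a rotation vector rx, ry, rz in rad), aperture (the opening from 0.0 (shut) to 1.0 (fully open)); a field left out counts as zero (the opening has to be given); each row shifts and turns the commanded pose from where the row before left it, along the tool's axes as they then stand; what a row does not reach is not made up. A row lasts 1/12 s, in which the tool goes at most 0.0417 m and 0.125 rad, less where a joint would pass 70% of its speed; a pose out of reach is approached as far as the arm can. The fingers move at their own pace and stop on an object; the grip force is fixed at half the most. Time passes only in rows, so rows that do not move let the fingers close. The tool returns the time, the measured TCP pose, the force, the opening and the grip force at its end. only (a regular expression) keeps the lines of the reply that match it, lines (a string "A,B") keeps lines A to B, and quiet returns only ok. Input that does not fit is refused with a message, and nothing moves.
- sensors.get_obs(): the state, without advancing time (a new reading comes with each control period).
- read_camera(name): name is "scene" or "top" or "wrist"; returns the picture (384x512x3 uint8, red, green, blue); there is no depth.
- get_calibration(name): a dict with "fx", "fy", "cx", "cy" (pixels), "world_from_camera" (4x4, takes a point from camera to world coordinates); the wrist camera has in their place "mount" (4x4, takes a point from camera to tool coordinates, whose origin is the TCP and whose axes are the flange's). Camera axes: x right, y down, z forward; pixel columns grow to the right and rows downward; lengths in m; the calibration is good to about 2 mm. A picture is of the moment at which its call begins: read the wrist's pose just before it. get_calibration takes no time and is no camera call.
- manip.finish_job(): hands the job in; it is judged then, once.
The state is a dict: "time_s": time; "joint_pos": joint angles; "qd": joint speeds; "joint_torque": joint torques, N m; "ee_pos": TCP position; "orientation": TCP orientation; "wrist_force": force on the tool from outside, world axes, zero at the start; "wrist_torque": the same for the moment, N m; "gripper_width": opening from 0.0 (shut) to 1.0 (fully open); "grasp_force": force on a finger pad.
Only numpy, scipy, OpenCV 4.12 (cv2) and the standard library are available. Lean on these libraries where they do the work, as an engineer would, in place of code of your own. Each camera call takes 0.05 s, during which the arm holds its last target. There are 200 camera calls.

## Working session

There is one attempt and no reset: what is moved stays moved. The work goes in short steps, Python scripts to look and compute and a tool call to move; the robot and the scene stay as the last step left them, time stands still between calls to the robot, and variables do not carry over. Pictures are saved under pics/ and viewed, at most 10 in all, crops included, and the job is handed in when it is done.

```bash
ls; mkdir -p pics
```

Run:
```python
from workcell import manip, sensors, read_camera, get_calibration
import cv2,numpy as np
np.set_printoptions(precision=4,suppress=True)
for n in("scene","top"):
    cv2.imwrite(f"pics/{n}1.png",read_camera(n)[:,:,::-1]); print(n,get_calibration(n))
print(get_calibration("wrist"));print(sensors.get_obs())
```

```text
pics
workcell.py
scene {'fx': 362.96237356226476, 'fy': 362.96237356226476, 'cx': 253.57477309963085, 'cy': 189.32666301620998, 'world_from_camera': array([[ 0.2347,  0.777 , -0.5841,  1.081 ],
       [ 0.9721, -0.1864,  0.1427, -0.1361],
       [ 0.002 , -0.6012, -0.7991,  0.8277],
       [ 0.    ,  0.    ,  0.    ,  1.    ]])}
top {'fx': 413.2364550762138, 'fy': 413.2364550762138, 'cx': 248.03340653990688, 'cy': 185.566336108031, 'world_from_camera': array([[ 0.0121, -0.9822,  0.1874,  0.3662],
       [-0.9998, -0.0091,  0.017 , -0.0159],
       [-0.015 , -0.1875, -0.9821,  1.1971],
       [ 0.    ,  0.    ,  0.    ,  1.    ]])}
{'fx': 277.37186915592576, 'fy': 277.37186915592576, 'cx': 255.58075676230968, 'cy': 188.6947498563308, 'mount': array([[-0.0003, -0.967 , -0.2548,  0.0714],
       [ 1.    , -0.0006,  0.0011,  0.001 ],
       [-0.0012, -0.2548,  0.967 , -0.1463],
       [ 0.    ,  0.    ,  0.    ,  1.    ]])}
{'time_s': 0.1, 'joint_pos': array([-1.3877,  0.1164,  1.4422, -0.    ,  1.584 , -0.0378]), 'qd': array([-0.0003, -0.0018, -0.003 ,  0.0005,  0.0001, -0.001 ]), 'joint_torque': array([  0.0015, -72.2896, -62.3866,   0.0781,   0.0227,  -0.0001]), 'ee_pos': array([ 0.1478, -0.6584,  0.2368]), 'orientation': array([[ 0.9757,  0.2191, -0.0002],
       [ 0.2191, -0.9757,  0.001 ],
       [ 0.    , -0.001 , -1.    ]]), 'wrist_force': array([ 0.0188, -0.4131,  0.1975]), 'wrist_torque': array([-0.0094,  0.0118, -0.0002]), 'grasp_force': 0.0, 'gripper_width': 1.0028587570116945}
```

View pics/top1.png

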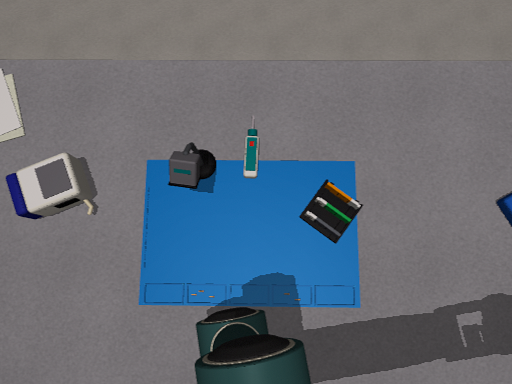

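View pics/scene1.png

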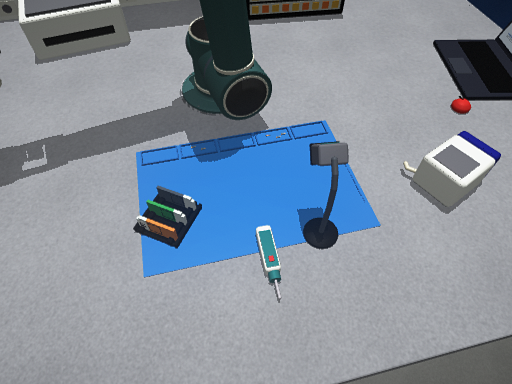

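The top view shows the rack at (331,211), with the green plate in the middle slot and its whitish end at the upper left (322,202). The reader base is at (205,163), its head at (185,168), and the screwdriver at (251,152). The scene view agrees: rack at (168,215), reader base at (321,233), head at (329,153). Next I'll enlarge crops of the reader and rack.

Create h.py:
```python
import numpy as np,cv2
from workcell import manip, sensors, read_camera, get_calibration
np.set_printoptions(precision=4,suppress=True)
def cam(n,obs=None):
    c=get_calibration(n);K=np.array([[c['fx'],0,c['cx']],[0,c['fy'],c['cy']],[0,0,1]])
    if n!='wrist': return K,c['world_from_camera']
    T=np.eye(4);T[:3,:3]=obs['orientation'];T[:3,3]=obs['ee_pos'];return K,T@c['mount']
def plane(C,px,z):
    K,W=C;d=W[:3,:3]@np.linalg.inv(K)@np.array([*px,1.]);o=W[:3,3];return o+d*(z-o[2])/d[2]
def tri(Ca,pa,Cb,pb):
    A=[];P=[]
    for (K,W),p in((Ca,pa),(Cb,pb)):
        P.append(K@np.linalg.inv(W)[:3])
    X=cv2.triangulatePoints(P[0],P[1],np.array(pa,float).reshape(2,1),np.array(pb,float).reshape(2,1))[:,0];return X[:3]/X[3]
def proj(C,X):
    K,W=C;p=K@(np.linalg.inv(W)[:3]@np.append(X,1));return p[:2]/p[2]
```

Run:
```python
from h import *
t=cv2.imread("pics/top1.png");s=cv2.imread("pics/scene1.png")
a=lambda im,x,y,w,h,k:cv2.resize(im[y:y+h,x:x+w],None,fx=k,fy=k,interpolation=cv2.INTER_CUBIC)
A=np.hstack([a(t,290,170,80,80,5),a(t,155,130,80,80,5)])
B=np.hstack([a(s,125,175,90,45+15,4.444),a(s,290,130,80,120,2.5)[:267,:200],a(s,290,130,80,120,2.5)[33:300,:200]])[:200] if 0 else np.hstack([a(s,130,180,80,40,5),a(s,290,130,80,40,5)])
cv2.imwrite("pics/crop1.png",np.vstack([A,B])[:600])
T=cam('top');S=cam('scene')
print(plane(T,(331,211),.04),plane(T,(205,163),0.0),plane(S,(321,233),0),tri(T,(185,168),S,(329,153)))
```

```text
[ 0.5163 -0.2299  0.04  ] [0.6619 0.1341 0.    ] [0.6563 0.1497 0.    ] [0.5909 0.1528 0.2375]
```

View pics/crop1.png

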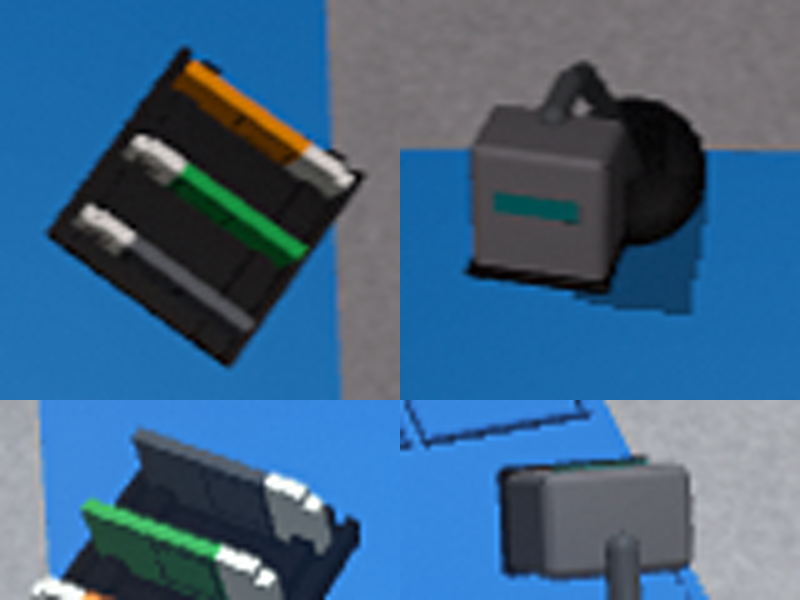

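The crop shows the green plate's plain end at the lower right, its white frosted end at the upper left, and the reader's front edge facing the robot, slightly to the left. I'll move above the rack and look with the wrist camera.

>>> drive_effector --ticks '[{"d":[0.031,-0.0236,0],"aperture":1},{"d":[0.031,-0.0236,0],"aperture":1},{"d":[0.031,-0.0236,0],"aperture":1},{"d":[0.031,-0.0236,0],"aperture":1},{"d":[0.031,-0.0236,0],"aperture":1},{"d":[0.031,-0.0236,0],"aperture":1},{"d":[0.031,-0.0236,0],"aperture":1},{"d":[0.031,-0.0236,0],"aperture":1},{"d":[0.031,-0.0236,0],"aperture":1},{"d":[0.031,-0.0236,0],"aperture":1}]'

```text
time_s: 0.93
ee_pos: [0.3994, -0.3587, 0.2373]
orientation: [[0.976, 0.219, -0.0], [0.219, -0.976, 0.0], [-0.0, -0.0, -1.0]]
wrist_force: [0.7, -0.7, -0.7]
gripper_width: 0.999
grasp_force: 0.0
```

>>> drive_effector --ticks '[{"d":[0.031,-0.0236,0],"aperture":1},{"d":[0.031,-0.0236,0],"aperture":1},{"d":[0.031,-0.0236,0],"aperture":1},{"d":[0.031,-0.0236,0],"aperture":1},{"rot":[0,0,-0.113],"aperture":1},{"rot":[0,0,-0.113],"aperture":1},{"rot":[0,0,-0.113],"aperture":1},{"rot":[0,0,-0.113],"aperture":1},{"rot":[0,0,-0.113],"aperture":1},{"rot":[0,0,-0.113],"aperture":1}]'

```text
time_s: 1.77
ee_pos: [0.4989, -0.2411, 0.2371]
orientation: [[0.618, 0.786, -0.0], [0.786, -0.618, 0.0], [-0.0, -0.001, -1.0]]
wrist_force: [0.7, 0.2, 0.5]
gripper_width: 0.996
grasp_force: 0.0
```

>>> drive_effector --ticks '[{"rot":[0,0,-0.113],"aperture":1},{"aperture":1},{"aperture":1}]'

```text
time_s: 2.02
ee_pos: [0.4989, -0.2412, 0.2372]
orientation: [[0.533, 0.846, -0.0], [0.846, -0.533, 0.0], [-0.0, -0.0, -1.0]]
wrist_force: [-0.6, 0.2, 0.0]
gripper_width: 0.997
grasp_force: 0.0
```

Run:
```python
from h import *
import json
o=sensors.get_obs();im=read_camera('wrist')[:,:,::-1]
cv2.imwrite('pics/w1.png',im);print(o['joint_pos'],o['ee_pos'],o['orientation'])
np.savez('w1.npz',**{k:o[k] for k in('ee_pos','orientation')})
```

```text
[-0.4963 -0.1483  1.7031 -0.      1.5871  0.0662] [ 0.4989 -0.2412  0.2372] [[ 0.5333  0.8459 -0.0004]
 [ 0.8459 -0.5333  0.0002]
 [-0.     -0.0004 -1.    ]]
```

View pics/w1.png

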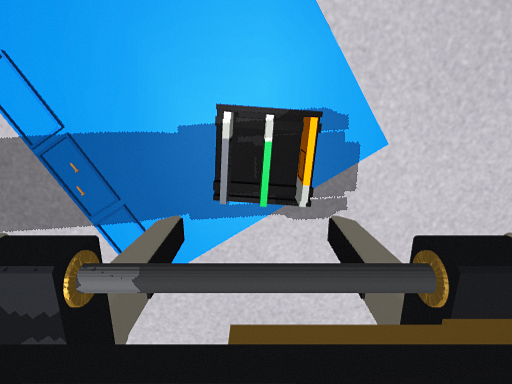

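The wrist view shows the three plates from above. Green runs from its white frosted end at (269,115) to its plain end at (264,207). I'll measure the top edge at z = 58 mm, and also the reader's edges from the two fixed views.

Run:
```python
from h import *
im=cv2.imread('pics/w1.png');o=dict(np.load('w1.npz'));C=cam('wrist',o)
hsv=cv2.cvtColor(im,cv2.COLOR_BGR2HSV)
m=((hsv[...,0]>45)&(hsv[...,0]<80)&(hsv[...,1]>120)&(hsv[...,2]>60));m[:, :240]=0;m[:,300:]=0
w=((hsv[...,1]<40)&(hsv[...,2]>90));w[:,:258]=0;w[:,285:]=0;w[:105]=0;w[215:]=0
for r in list(range(108,146,3))+list(range(146,215,6))+[205,207,208,209]:
    f=lambda q:(q[r].nonzero()[0][[0,-1]] if q[r].any() else None)
    print(r,'g',f(m),'w',f(w), [int(v) for v in hsv[r,262:276,2]])
```

Run:
```python
from h import *
# enlarge wrist crop
im=cv2.imread('pics/w1.png')
cv2.imwrite('pics/w1c.png',cv2.resize(im[95:215,205:330],None,fx=5,fy=5,interpolation=cv2.INTER_NEAREST)[:600])
```

```text
108 g None w None [49, 51, 51, 51, 60, 59, 57, 84, 59, 80, 69, 113, 112, 112]
111 g None w None [53, 50, 52, 54, 53, 54, 53, 50, 52, 49, 50, 50, 52, 49]
114 g None w [266 271] [43, 45, 42, 49, 122, 174, 178, 87, 79, 95, 82, 34, 30, 43]
117 g None w [266 273] [42, 44, 36, 76, 196, 255, 255, 254, 254, 255, 255, 205, 43, 21]
120 g None w [266 272] [34, 34, 26, 65, 239, 222, 217, 233, 236, 221, 229, 88, 29, 24]
123 g None w [265 273] [34, 34, 19, 121, 168, 220, 219, 218, 219, 221, 229, 137, 38, 31]
126 g None w [265 273] [34, 31, 23, 119, 194, 220, 219, 218, 220, 222, 232, 91, 32, 31]
129 g None w [265 272] [28, 25, 38, 139, 222, 220, 218, 218, 219, 222, 233, 59, 27, 32]
132 g None w [265 272] [28, 22, 38, 171, 223, 219, 218, 218, 219, 226, 188, 42, 24, 28]
135 g None w [264 272] [37, 17, 144, 169, 221, 219, 218, 218, 220, 228, 133, 32, 23, 40]
138 g None w [264 272] [43, 37, 132, 250, 255, 255, 255, 255, 255, 255, 123, 23, 25, 24]
141 g None w None [44, 22, 47, 255, 251, 248, 242, 230, 230, 243, 60, 21, 26, 23]
144 g [264 271] w None [46, 35, 104, 244, 238, 235, 235, 237, 242, 209, 47, 
[... 742 characters left out ...]
232, 233, 240, 146, 29, 25, 33, 32, 32, 34, 32, 27]
200 g [260 266] w None [232, 232, 232, 235, 247, 69, 39, 41, 41, 39, 40, 41, 40, 30]
206 g [265 265] w None [193, 193, 192, 221, 159, 184, 183, 185, 184, 184, 186, 185, 184, 185]
212 g None w [274 284] [184, 181, 185, 182, 183, 184, 184, 182, 185, 186, 159, 131, 123, 116]
205 g [260 265] w None [237, 236, 235, 240, 193, 187, 188, 188, 188, 182, 181, 183, 181, 182]
207 g None w [282 284] [180, 180, 178, 177, 181, 184, 183, 182, 183, 182, 185, 185, 182, 181]
208 g None w [281 284] [184, 186, 183, 184, 183, 184, 182, 183, 183, 182, 181, 184, 182, 182]
209 g None w [279 284] [183, 183, 184, 184, 184, 183, 184, 182, 183, 183, 183, 183, 186, 185]
```

View pics/w1c.png

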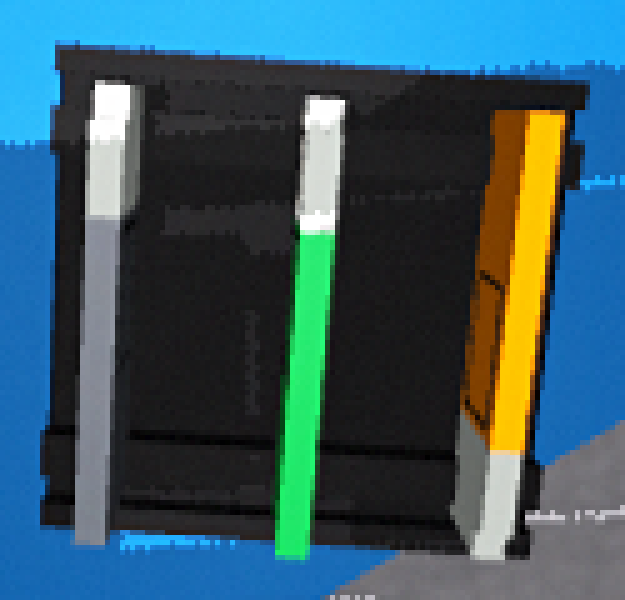

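The crop shows green's top edge from the frosted boundary (crop y≈231, row 140.7) to the plain end (crop y≈558, row 206.1). Its notch is at the far frosted end. Amber is turned the other way.

Run:
```python
from h import *
o=dict(np.load('w1.npz'));C=cam('wrist',o);R=o['orientation']
cl=lambda r:267.6+(r-146)*(263.4-267.6)/48
e=plane(C,(cl(206.1),206.1),.058);b=plane(C,(cl(140.7),140.7),.058)
for r in(119,137.5,138.5,140.7):print(r,np.linalg.norm(plane(C,(cl(r),r),.058)-e)*1000)
x=(b-e)/np.linalg.norm(b-e);print('end',e,'bound',b,'az',np.degrees(np.arctan2(x[1],x[0])),'tool',np.degrees(np.arctan2(R[1,0],R[0,0])))
# rack corners (end lips z=.018 / combs) crop px -> image
q=lambda u,v:(205+u/5-.5,95+v/5-.5)
for p in((57,45),(587,85),(528,557),(41,525)):print(plane(C,q(*p),.018))
g=e+x*.017;g[2]=.049;print('grip',g,'tool delta',R.T@(g-o['ee_pos']))
T=cam('top');t=lambda u,v:(155+(u-400)/5-.4,130+v/5-.4);qc=lambda u,v:(290+(u)/5-.4,170+v/5-.4)
print('top end',plane(T,qc(303,252),.058),plane(T,qc(183,178),.058))
# reader head window lower edge in top; corner triangulations
for z in (.19,):
  a=plane(T,t(470,272),z);b2=plane(T,t(608,291),z);print('low edge',a,b2,np.linalg.norm(a-b2))
a=plane(T,t(472,150),.25);b2=plane(T,t(605,160),.25);print('upper edge',a,b2)
```

```text
119 104.59199056385387
137.5 83.76128704830451
138.5 82.61533639789523
140.7 80.08689395281972
end [ 0.4871 -0.2785  0.058 ] bound [ 0.5349 -0.2142  0.058 ] az 53.349445736211024 tool 57.768912011315706
[ 0.5032 -0.1435  0.018 ]
[ 0.6115 -0.2233  0.018 ]
[ 0.537  -0.3253  0.018 ]
[ 0.4281 -0.2457  0.018 ]
grip [ 0.4972 -0.2648  0.049 ] tool delta [-0.0209  0.0113  0.1882]
top end [ 0.4896 -0.2786  0.058 ] [ 0.53   -0.2137  0.058 ]
low edge [0.5604 0.1994 0.19  ] [0.5514 0.1301 0.19  ] 0.06979621535536941
upper edge [0.6077 0.1884 0.25  ] [0.6034 0.1251 0.25  ]
```

>>> drive_effector --ticks '[{"d":[-0.02,0.0126,0],"rot":[0,0,0.073],"aperture":0.4},{"d":[0,0,0.01],"aperture":0.4},{"d":[0,0,0.02],"aperture":0.4},{"d":[0,0,0.025],"aperture":0.4},{"d":[0,0,0.025],"aperture":0.4},{"d":[0,0,0.025],"aperture":0.4},{"d":[0,0,0.02],"aperture":0.4},{"d":[0,0,0.01],"aperture":0.4},{"aperture":0.4},{"aperture":0.4}]'

```text
time_s: 2.9
ee_pos: [0.4991, -0.2648, 0.1028]
orientation: [[0.592, 0.806, -0.0], [0.806, -0.592, 0.0], [0.0, -0.0, -1.0]]
wrist_force: [0.2, 0.3, 1.2]
gripper_width: 0.404
grasp_force: 0.0
```

Run:
```python
from h import *
o=sensors.get_obs();im=read_camera('wrist')[:,:,::-1]
cv2.imwrite('pics/w2.png',im);print(o['joint_pos'],o['ee_pos'],o['orientation'])
np.savez('w2.npz',**{k:o[k] for k in('ee_pos','orientation')})
```

```text
[-0.533  -0.0539  1.837   0.      1.3587  0.1   ] [ 0.4991 -0.2648  0.1028] [[ 0.5915  0.8063 -0.0002]
 [ 0.8063 -0.5915  0.0001]
 [ 0.     -0.0002 -1.    ]]
```

View pics/w2.png

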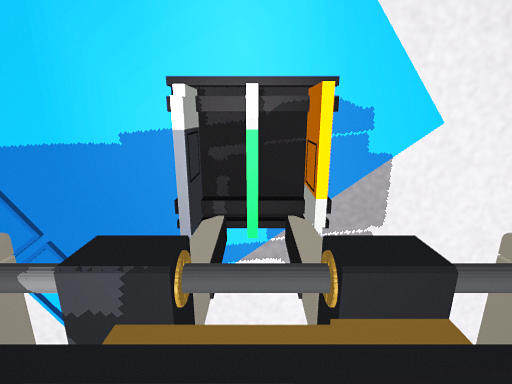

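Wrist view 2: green's top edge runs vertically at column ≈252, from the boundary at row ≈129 to the plain end at row ≈238, and it sits between the fingers. Grey and amber are outside them. I'll refine the offset from this.

Run:
```python
from h import *
im=cv2.imread('pics/w2.png');o=dict(np.load('w2.npz'));C=cam('wrist',o);R=o['orientation']
hsv=cv2.cvtColor(im,cv2.COLOR_BGR2HSV)
m=((hsv[...,0]>45)&(hsv[...,0]<85)&(hsv[...,1]>60)&(hsv[...,2]>150));m[:,:240]=0;m[:,270:]=0
rows=m.any(1).nonzero()[0];print(rows[0],rows[-1])
for r in(135,150,170,190,210,230):
    c=m[r].nonzero()[0];p=plane(C,(c.mean(),r),.058);print(r,c[0],c[-1],R.T@(p-o['ee_pos']))
for r in(rows[0]-.5,rows[-1]+.5):print(R.T@(plane(C,(m[int(r+.5 if r<200 else r)].nonzero()[0].mean(),r),.058)-o['ee_pos']))
```

```text
129 237
135 246 257 [ 0.0577 -0.0012  0.0448]
150 246 257 [ 0.0475 -0.0012  0.0448]
170 246 257 [ 0.0336 -0.0013  0.0448]
190 247 257 [ 0.0191 -0.001   0.0448]
210 247 257 [ 0.004  -0.001   0.0448]
230 247 257 [-0.0117 -0.0011  0.0448]
[ 0.062  -0.0011  0.0448]
[-0.0177 -0.0007  0.0448]
```

>>> drive_effector --ticks '[{"d":[-0.001,-0.001,0.015],"aperture":0.4},{"d":[0,0,0.02],"aperture":0.4},{"d":[0,0,0.014],"aperture":0.4},{"d":[0,0,0.0048],"aperture":0.4},{"aperture":0.4},{"aperture":0.25},{"aperture":0.15},{"aperture":0.0},{"aperture":0.0},{"aperture":0.0}]'

```text
time_s: 3.78
ee_pos: [0.4977, -0.2651, 0.0491]
orientation: [[0.591, 0.807, 0.0], [0.807, -0.591, -0.0], [0.0, 0.001, -1.0]]
wrist_force: [-3.3, 2.7, -0.4]
gripper_width: 0.089
grasp_force: 6.6
```

>>> drive_effector --ticks '[{"aperture":0},{"aperture":0}]'

```text
time_s: 3.95
ee_pos: [0.4973, -0.2648, 0.049]
orientation: [[0.591, 0.807, -0.001], [0.807, -0.591, 0.001], [0.0, -0.001, -1.0]]
wrist_force: [-4.8, 3.7, 6.0]
gripper_width: 0.084
grasp_force: 30.0
```

>>> drive_effector --ticks '[{"d":[0,-0.0004,-0.003],"aperture":0},{"d":[0,0,-0.008],"aperture":0},{"d":[0,0,-0.012],"aperture":0},{"d":[0,0,-0.018],"aperture":0},{"d":[0,0,-0.025],"aperture":0},{"d":[0,0,-0.03],"aperture":0},{"d":[0,0,-0.03],"aperture":0},{"d":[0,0,-0.03],"aperture":0},{"d":[0,0,-0.015],"aperture":0},{"aperture":0}]'

```text
time_s: 4.78
ee_pos: [0.4982, -0.2654, 0.2242]
orientation: [[0.591, 0.807, 0.005], [0.807, -0.591, -0.003], [0.001, 0.006, -1.0]]
wrist_force: [0.2, 0.7, -1.5]
gripper_width: 0.088
grasp_force: 30.0
```

Run:
```python
from h import *
o=sensors.get_obs();im=read_camera('wrist')[:,:,::-1]
cv2.imwrite('pics/w3.png',im);print(o['joint_pos'],o['ee_pos'],o['wrist_torque'],o['wrist_force'])
for n in('scene','top'): cv2.imwrite(f'pics/{n}3.png',read_camera(n)[:,:,::-1])
np.savez('w3.npz',**{k:o[k] for k in('ee_pos','orientation')})
```

```text
[-0.5346 -0.1255  1.7035  0.      1.5575  0.0974] [ 0.4982 -0.2654  0.2242] [-0.0477 -0.0184 -0.016 ] [ 0.1592  0.7007 -1.5134]
```

View pics/w3.png

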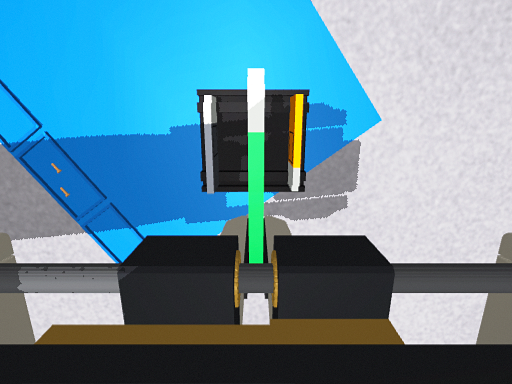

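View 3: the green plate is held by its plain end, straight along column ≈256. Its boundary is at row ≈132 and its frosted tip at row ≈68. The rack's other plates haven't moved. Next I need the reader's yaw, so I'll zoom in on the head.

Run:
```python
from h import *
t=cv2.imread("pics/top3.png");s=cv2.imread("pics/scene3.png")
a=lambda im,x,y,w,h,k:cv2.resize(im[y:y+h,x:x+w],None,fx=k,fy=k,interpolation=cv2.INTER_CUBIC)
A=np.vstack([a(t,163,140,56,56,7),np.zeros((8,392,3),np.uint8)])
B=np.vstack([a(s,300,135,56,57,7),np.zeros((1,392,3),np.uint8)])
A=np.clip(np.hstack([A,B]).astype(float)*1.8,0,255).astype(np.uint8)
cv2.imwrite("pics/crop2.png",A)
```

```text
(no output)
```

View pics/crop2.png

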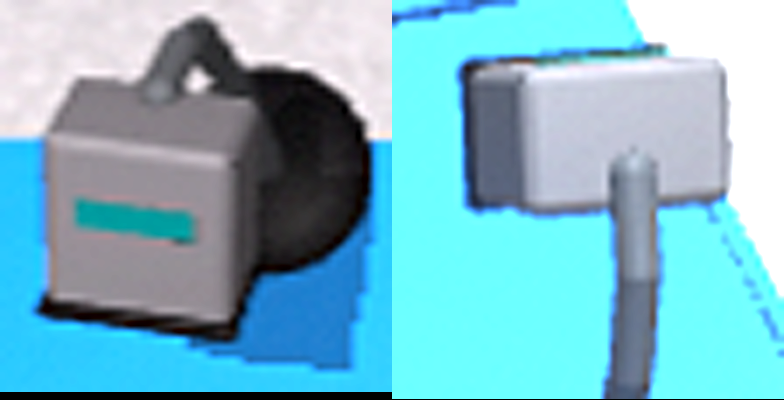

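The crop gives the reader corners. In the top view the front bezel edge is (40,313)-(232,338), the teal strip is (76,201)-(193,215), and the disc's right edge is at 370, spanning rows 67-273. In the scene view the rear face bottom is (525,211)-(725,195) and its top is (525,63)-(722,60).

Run:
```python
from h import *
T=cam('top');S=cam('scene')
t=lambda u,v:(163+u/7-.43,140+v/7-.43);s=lambda u,v:(300+(u-392)/7-.43,135+v/7-.43)
def ed(n,C,p,q,z):
    a=plane(C,p,z);b=plane(C,q,z);d=a-b if a[1]>b[1] else b-a
    az=np.degrees(np.arctan2(-d[0],d[1]))  # edge is reader +y; x axis = az
    print(n,(a+b)[:2]/2,'len',np.linalg.norm(d),'az',az)
ed('bezel',T,t(40,313),t(232,338),.2255);ed('grey',T,t(48,299),t(232,322),.2265)
ed('teal top',T,t(76,201),t(193,215),.2524);ed('teal bot',T,t(76,226),t(193,241),.2524);ed('rear top T',T,t(47,140),t(240,157),.277)
ed('rear bot S',S,s(525,211),s(725,195),.2438);ed('rear top S',S,s(525,62),s(722,59),.279)
for z in(0,.012):print('base',plane(T,t(265,170),z))
print('base S',plane(S,(321,233),0))
# plate in tool
im=cv2.imread('pics/w3.png');o=dict(np.load('w3.npz'));hsv=cv2.cvtColor(im,cv2.COLOR_BGR2HSV);R=o['orientation']
c=get_calibration('wrist');K=np.array([[c['fx'],0,c['cx']],[0,c['fy'],c['cy']],[0,0,1]]);C=(K,c['mount'])
m=((hsv[...,0]>45)&(hsv[...,0]<85)&(hsv[...,1]>60)&(hsv[...,2]>150));m[:,:240]=0;m[:,275:]=0
rows=m.any(1).nonzero()[0];print(rows[0],rows[-1])
for r in(rows[0],150,180,210,240):
    q=m[r].nonzero()[0];print(r,q[0],q[-1],plane(C,(q.mean(),r-.5),-.009))
for r in range(62,80,2):print(r,hsv[r,246:268,2],end=' ')
w=((hsv[...,1]<40)&(hsv[...,2]>150));w[:,:240]=0;w[:,275:]=0
print([ (r,*w[r].nonzero()[0][[0,-1]]) for r in (72,90,110,125)])
for r in(67,72,75,78):print(r,plane(C,(256,r),-.009),plane(C,(256,r),-.001))
# planar kinematic fit + wrist angles
from scipy.optimize import least_squares
D=np.array([[.1164,1.4422,np.hypot(.1478,.6584),.2368],[-.1483,1.7031,np.hypot(.4989,.2412),.2372],[-.0539,1.837,np.hypot(.4991,.2648),.1028],[-.1255,1.7035,np.hypot(.4982,.2654),.2242]])
f=lambda p:np.r_[p[0]*np.sin(D[:,0])+p[1]*np.sin(D[:,0]+D[:,1])+p[2]-np.sqrt(D[:,2]**2-.0255**2),p[0]*np.cos(D[:,0])+p[1]*np.cos(D[:,0]+D[:,1])+p[3]-D[:,3]]
r=least_squares(f,[.5,.5,0,0]);print(r.x,abs(r.fun).max())
from scipy.spatial.transform import Rotation as Ro
Rz=lambda a:Ro.from_euler('z',a);Ry=lambda a:Ro.from_euler('y',a)
q=[-.5346,-.1255,1.7035,0,1.5575,.0974];print((Rz(q[0])*Ry(q[1]+q[2])*Rz(q[3])*Ry(q[4])*Rz(q[5]+np.pi/2)).as_matrix()[:,0],'meas',R[:,0])
az=np.radians(-7);n=np.array([np.cos(az),np.sin(az),1])/2**.5;zp0=np.array([-np.cos(az),-np.sin(az),1])/2**.5
for phi in range(-90,91,15):
    zp=Ro.from_rotvec(n*np.radians(phi)).apply(zp0);xp=np.cross(n,zp);Rt=np.c_[xp,-n,-zp]
    e=(Rz(.45)*Ry(1.75)).inv()*Ro.from_matrix(Rt)*Rz(-np.pi/2);E=e.as_euler('ZYZ')
    print(phi,-zp,'q456',E,' tcp-spot',-.078*xp-.004*n+.018*zp)
```

```text
bezel [0.5488 0.1593] len 0.06683233212567948 az -6.964897347992094
grey [0.5539 0.158 ] len 0.06398890563148148 az -6.681353801246716
teal top [0.5839 0.1566] len 0.039852588875787395 az -6.454560080465357
teal bot [0.5751 0.1563] len 0.03983719425077536 az -6.9233831627940265
rear top T [0.5983 0.1501] len 0.06399397927143655 az -4.6764222494377705
rear bot S [0.627  0.1484] len 0.06202534583305467 az -7.5240909687435416
rear top S [0.6012 0.1511] len 0.0591179768967415 az -12.259664840984014
base [0.6592 0.1477 0.    ]
base [0.6562 0.146  0.012 ]
base S [0.6563 0.1497 0.    ]
132 262
132 248 263 [ 0.063   0.0015 -0.009 ]
150 248 263 [ 0.0543  0.0015 -0.009 ]
180 248 263 [ 0.0391  0.0015 -0.009 ]
210 249 263 [ 0.023   0.0018 -0.009 ]
240 249 262 [ 0.006   0.0015 -0.009 ]
62 [255 255 254 254 254 254 254 254 254 254 254 254 254 254 254 254 254 254
 254 254 254 254] 64 [255 254 254 254 254 254 254 254 254 254 254 254 254 254 254 254 254 254
 254 254 254 254] 66 [255 255 255 254 255 254 254 254 254 254 254 254 254 254 254 254 254 254
 254 254 254 254] 68 [255 255 255 255 255 255 255 25
[... 1543 characters left out ...]
152 ]  tcp-spot [ 0.0089  0.0795 -0.0048]
0 [ 0.7018 -0.0862 -0.7071] q456 [-0.5758  0.7799 -2.2818]  tcp-spot [-0.0059  0.0793  0.0099]
15 [ 0.7095  0.1737 -0.683 ] q456 [-0.2725  0.6012 -2.5173]  tcp-spot [-0.0206  0.0737  0.0237]
30 [ 0.6687  0.4216 -0.6124] q456 [ 0.1896  0.4904 -2.9148]  tcp-spot [-0.034   0.0632  0.0358]
45 [ 0.5824  0.6409 -0.5   ] q456 [0.7481 0.496  2.8736]  tcp-spot [-0.0453  0.0483  0.0452]
60 [ 0.4565  0.8165 -0.3536] q456 [1.1957 0.6148 2.4909]  tcp-spot [-0.0537  0.0302  0.0513]
75 [ 0.2994  0.9364 -0.183 ] q456 [1.4876 0.7973 2.2672]  tcp-spot [-0.0586  0.01    0.0537]
90 [ 0.1219  0.9925 -0.    ] q456 [1.6851 1.0089 2.144 ]  tcp-spot [-0.0597 -0.0108  0.0523]
```

>>> drive_effector --ticks '[{"d":[0.012,-0.014,-0.002],"aperture":0},{"d":[0.024,-0.028,-0.002],"aperture":0},{"d":[0.024,-0.028,-0.002],"aperture":0},{"d":[0.024,-0.028,-0.002],"aperture":0},{"d":[0.024,-0.028,-0.002],"aperture":0},{"d":[0.024,-0.028,-0.002],"aperture":0},{"d":[0.024,-0.028,-0.002],"aperture":0},{"d":[0.024,-0.028,-0.002],"aperture":0},{"d":[0.024,-0.028,-0.002],"aperture":0},{"d":[0.024,-0.028,-0.002],"aperture":0}]'

```text
time_s: 5.77
ee_pos: [0.4161, 0.0777, 0.2378]
orientation: [[0.591, 0.807, -0.002], [0.807, -0.591, -0.0], [-0.002, -0.002, -1.0]]
wrist_force: [0.8, -0.8, -1.0]
gripper_width: 0.082
grasp_force: 30.0
```

>>> drive_effector --ticks '[{"d":[0.024,-0.028,-0.002],"aperture":0},{"d":[0.024,-0.028,-0.002],"aperture":0},{"d":[0.024,-0.028,-0.002],"aperture":0},{"d":[0.024,-0.028,-0.002],"aperture":0},{"d":[0.012,-0.014,0],"aperture":0},{"rot":[0,0,-0.06],"aperture":0},{"rot":[0,0,-0.12],"aperture":0},{"rot":[0,0,-0.12],"aperture":0},{"rot":[0,0,-0.12],"aperture":0},{"rot":[0,0,-0.12],"aperture":0}]'

```text
time_s: 6.6
ee_pos: [0.3791, 0.2378, 0.2455]
orientation: [[0.086, 0.996, -0.003], [0.996, -0.086, -0.001], [-0.002, -0.003, -1.0]]
wrist_force: [0.5, 0.2, -0.7]
gripper_width: 0.083
grasp_force: 30.0
```

```bash
python3 -c "from h import *;print(sensors.get_obs()['joint_pos'])"
```

```text
[ 0.5032 -0.3956  1.8883  0.      1.6519  0.589 ]
```

>>> drive_effector --ticks '[{"rot":[0,0,-0.12],"aperture":0},{"rot":[0,0,-0.12],"aperture":0},{"rot":[0,0,-0.12],"aperture":0},{"rot":[0,0,-0.12],"aperture":0},{"rot":[0,0,-0.12],"aperture":0},{"rot":[0,0,-0.12],"aperture":0},{"rot":[0,0,-0.12],"aperture":0},{"rot":[0,0,-0.12],"aperture":0},{"rot":[0,0,-0.12],"aperture":0},{"rot":[0,0,-0.12],"aperture":0}]'

```text
time_s: 7.43
ee_pos: [0.3791, 0.2377, 0.2455]
orientation: [[-0.897, 0.441, -0.003], [0.441, 0.897, -0.001], [0.002, -0.002, -1.0]]
wrist_force: [0.1, -0.1, -1.7]
gripper_width: 0.081
grasp_force: 30.0
```

>>> drive_effector --ticks '[{"rot":[0,0,-0.12],"aperture":0},{"rot":[0,0,-0.12],"aperture":0},{"rot":[0,0,-0.12],"aperture":0},{"rot":[0,0,-0.12],"aperture":0},{"rot":[0,0,-0.12],"aperture":0},{"rot":[0,0,-0.12],"aperture":0},{"rot":[0,0,-0.12],"aperture":0},{"rot":[0,0,-0.12],"aperture":0},{"rot":[0,0,-0.12],"aperture":0},{"rot":[0,0,-0.12],"aperture":0}]'

```text
time_s: 8.27
ee_pos: [0.3792, 0.2377, 0.2455]
orientation: [[-0.736, -0.677, -0.003], [-0.677, 0.736, -0.001], [0.003, 0.001, -1.0]]
wrist_force: [0.3, -0.2, -1.1]
gripper_width: 0.087
grasp_force: 30.0
```

>>> drive_effector --ticks '[{"rot":[0,0,-0.12],"aperture":0},{"rot":[0,0,-0.12],"aperture":0},{"rot":[0,0,-0.12],"aperture":0},{"rot":[0,0,-0.12],"aperture":0},{"rot":[0,0,-0.12],"aperture":0},{"rot":[0,0,-0.06],"aperture":0},{"aperture":0}]'

```text
time_s: 8.85
ee_pos: [0.3792, 0.2377, 0.2457]
orientation: [[-0.17, -0.986, -0.002], [-0.986, 0.17, -0.001], [0.002, 0.002, -1.0]]
wrist_force: [-0.8, -0.5, -1.6]
gripper_width: 0.08
grasp_force: 30.0
```

```bash
python3 -c "from h import *;print(sensors.get_obs()['joint_pos'])"
```

```text
[ 0.5029 -0.3957  1.888   0.      1.652  -2.4682]
```

>>> drive_effector --ticks '[{"d":[0,-0.03,0],"rot":[0,0,-0.05],"aperture":0},{"d":[0,-0.03,0],"aperture":0},{"rot":[0.112,0,0],"aperture":0},{"rot":[0.112,0,0],"aperture":0},{"rot":[0.112,0,0],"aperture":0},{"rot":[0.112,0,0],"aperture":0},{"rot":[0.112,0,0],"aperture":0},{"rot":[0.112,0,0],"aperture":0},{"rot":[0.113,0,0],"aperture":0},{"aperture":0}]'

```text
time_s: 9.68
ee_pos: [0.4372, 0.229, 0.2441]
orientation: [[-0.123, -0.7, 0.704], [-0.992, 0.086, -0.088], [0.001, -0.709, -0.705]]
wrist_force: [-0.4, -0.8, -2.3]
gripper_width: 0.084
grasp_force: 30.0
```

```bash
python3 -c "
from h import *;o=sensors.get_obs();print(o['joint_pos']);R=o['orientation']
print(R.T@(np.array([.481,.2458,.140])-o['ee_pos']))"
```

```text
[ 0.7449 -0.6434  2.1819 -0.6449  1.121  -2.1319]
[-0.0221  0.0446  0.1028]
```

>>> drive_effector --ticks '[{"d":[-0.003,0.006,0.014],"aperture":0},{"d":[-0.005,0.01,0.023],"aperture":0},{"d":[-0.005,0.01,0.023],"aperture":0},{"d":[-0.005,0.01,0.023],"aperture":0},{"d":[-0.004,0.0086,0.0198],"aperture":0},{"aperture":0},{"aperture":0},{"aperture":0}]'

```text
time_s: 10.35
ee_pos: [0.4825, 0.2456, 0.1444]
orientation: [[-0.125, -0.702, 0.701], [-0.992, 0.089, -0.088], [-0.001, -0.706, -0.708]]
wrist_force: [-0.4, -0.2, -0.0]
gripper_width: 0.083
grasp_force: 30.0
```

Run:
```python
from h import *
o=sensors.get_obs();print(o['joint_pos'],o['ee_pos'],o['orientation'])
s=read_camera('scene')[:,:,::-1];t=read_camera('top')[:,:,::-1];w=read_camera('wrist')[:,:,::-1]
for n,i in(('s',s),('t',t),('w',w)):cv2.imwrite(f'pics/f_{n}.png',i)
a=lambda im,x,y,w,h,k:cv2.resize(im[y:y+h,x:x+w],None,fx=k,fy=k,interpolation=cv2.INTER_CUBIC)
cv2.imwrite('pics/final1.png',np.vstack([np.hstack([a(s,280,100,100,75,4),a(t,140,130,100,75,4)]),a(w,0,0,512,384,.78)[:300].copy() if 0 else np.hstack([cv2.resize(w,(400,300)),cv2.resize(s,(400,300))])]))
```

```text
[ 0.6962 -0.4484  2.2254 -0.7153  0.9068 -1.9995] [0.4825 0.2456 0.1444] [[-0.1246 -0.7025  0.7007]
 [-0.9922  0.0887 -0.0875]
 [-0.0007 -0.7061 -0.7081]]
```

View pics/final1.png

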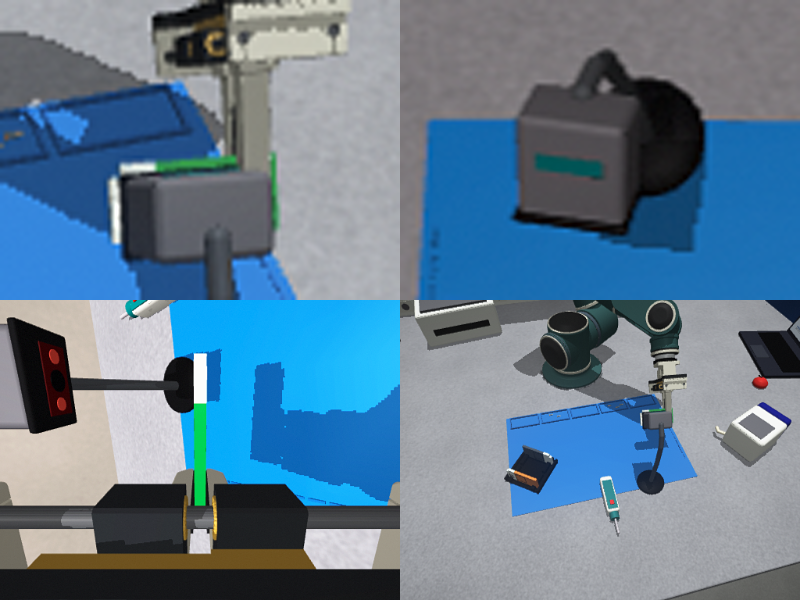

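The final view shows the plate under the reader, with the scene, rack and screwdriver undisturbed. In the wrist tile (lower left) the dark red window face is at about x 8-75, y 318-433. I can use that face to check the alignment directly in tool coordinates.

Run:
```python
from h import *
w=cv2.imread('pics/f_w.png');c=get_calibration('wrist');K=np.array([[c['fx'],0,c['cx']],[0,c['fy'],c['cy']],[0,0,1]]);W=c['mount']
def py(px,y):
    d=W[:3,:3]@np.linalg.inv(K)@np.array([*px,1.]);o=W[:3,3];return o+d*(y-o[1])/d[1]
r=w[0:190,0:115].astype(int);red=((r[...,2]>50)&(r[...,2]>2*r[...,1])&(r[...,2]>2*r[...,0])).astype(np.uint8)
dark=(r.max(2)<60).astype(np.uint8)|red
dark=cv2.morphologyEx(dark,cv2.MORPH_OPEN,np.ones((7,7),np.uint8))
for n,m in(('red',red),('dark',dark)):
    cs=max(cv2.findContours(m,cv2.RETR_EXTERNAL,cv2.CHAIN_APPROX_NONE)[0],key=cv2.contourArea);h=cv2.convexHull(cs)
    for e in(2,3,4,6):
        p=cv2.approxPolyDP(h,e,True)[:,0]
        if len(p)==4:break
    print(n,p.tolist(),cv2.contourArea(h))
    for q in p:print('   ',q,py(q,-.114))
cv2.imwrite('pics/wz.png',cv2.resize(w[10:180,0:115],None,fx=3.5,fy=3.5,interpolation=cv2.INTER_CUBIC))
```

```text
red [[64, 63], [74, 69], [73, 82], [64, 77]] 194.5
    [64 63] [ 0.1012 -0.114   0.0324]
    [74 69] [ 0.0992 -0.114   0.0413]
    [73 82] [ 0.0913 -0.114   0.0382]
    [64 77] [ 0.0932 -0.114   0.0303]
dark [[10, 23], [82, 49], [114, 101], [97, 156], [38, 168]] 10020.0
    [10 23] [ 0.1124 -0.114  -0.002 ]
    [82 49] [ 0.1132 -0.114   0.0532]
    [114 101] [ 0.0824 -0.114   0.0876]
    [ 97 156] [ 0.0431 -0.114   0.0527]
    [ 38 168] [ 0.0445 -0.114  -0.0027]
```

View pics/wz.png

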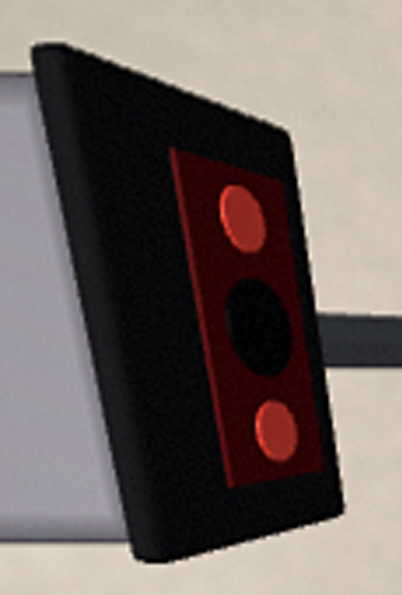

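The zoom shows the front face corners in crop pixels: (70,48), (292,140), (340,512), (160,560). The red window corners are (172,148), (283,183), (322,472), (230,487).

Run:
```python
from h import *
c=get_calibration('wrist');K=np.array([[c['fx'],0,c['cx']],[0,c['fy'],c['cy']],[0,0,1]]);W=c['mount']
def py(px,y):
    d=W[:3,:3]@np.linalg.inv(K)@np.array([*px,1.]);o=W[:3,3];return o+d*(y-o[1])/d[1]
P=lambda L:np.array([(u/3.5-.36,v/3.5+10-.36) for u,v in L])
F=P([(60,46),(292,136),(342,514),(150,562)]);Rw=P([(172,148),(283,183),(322,472),(230,487)])
for n,L in(('face',F),('red',Rw)):
    q=np.array([py(p,-.114) for p in L]);print(n,q[:,[0,2]].tolist(),'mean',q.mean(0),'diag',(q[0]+q[2])/2)
obj=np.array([[.035,0,-.025],[.035,0,.025],[-.035,0,.025],[-.035,0,-.025]])
ok,rv,tv=cv2.solvePnP(obj,F,K,None);R=W[:3,:3]@cv2.Rodrigues(rv)[0];print('centre tool',W[:3,:3]@tv[:,0]+W[:3,3]);print(R)
r=cv2.projectPoints(obj,rv,tv,K,None)[0][:,0]-F;print(r)
o=sensors.get_obs();print(o['ee_pos']+o['orientation']@np.array([.078,-.004,.018]))
```

```text
face [[0.11369031352240924, 0.0020759881280569825], [0.1138042257856478, 0.05452778542051659], [0.04264866325068041, 0.05303444397840376], [0.04280461583600194, 4.416015762725989e-05]] mean [ 0.0782 -0.114   0.0274] diag [ 0.0782 -0.114   0.0276]
red [[0.1048454668375124, 0.020879968492553136], [0.10474269960981536, 0.049391542155510115], [0.051678692595123005, 0.048208287990648996], [0.05183620515538001, 0.020779097590940154]] mean [ 0.0783 -0.114   0.0348] diag [ 0.0783 -0.114   0.0345]
centre tool [ 0.0779 -0.1123  0.0247]
[[ 0.9998 -0.0176 -0.0017]
 [ 0.0177  0.9995  0.0249]
 [ 0.0013 -0.0249  0.9997]]
[[-0.2063  0.1105]
 [ 0.2826 -0.187 ]
 [-0.3143  0.3171]
 [ 0.2372 -0.2095]]
[0.4883 0.1666 0.135 ]
```

>>> drive_effector --ticks '[{"d":[0,0.0005,0.003],"aperture":0},{"d":[0,0.0005,0.003],"aperture":0},{"aperture":0},{"aperture":0},{"aperture":0},{"aperture":0},{"aperture":0},{"aperture":0}]'

```text
time_s: 11.17
ee_pos: [0.4858, 0.2453, 0.1385]
orientation: [[-0.123, -0.702, 0.701], [-0.992, 0.087, -0.087], [-0.0, -0.707, -0.707]]
wrist_force: [0.0, -0.3, -1.6]
gripper_width: 0.086
grasp_force: 30.0
```

Run:
```python
from h import *
o=sensors.get_obs();print(o['ee_pos']+o['orientation']@np.array([.078,-.004,.018]),-o['orientation'][:,1],abs(o['qd']).max(),o['grasp_force'],o['wrist_force'])
print(manip.finish_job())
```

```text
[0.4916 0.166  0.1286] [ 0.702  -0.0872  0.7068] 0.0017029448113146843 29.99107986688614 [ 0.0407 -0.3242 -1.608 ]
the job is handed in; nothing more can be done
None
```

I handed the job in at about 11 s, with the green plate held steady by its plain end and its label facing the reader: by my measurements within a few millimetres of the reading spot and 1–2° of square. The other two plates, screwdriver and reader showed no sign of being touched, and no verdict came back.

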